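# Shut and lock the battery charging box

## Robot

A 6-joint arm with a two-finger parallel gripper is mounted at the origin on the work surface. World frame = base frame: x ahead of the robot, y to its left, z up, the work surface at z = 0. Lengths are in m, angles in rad, forces in N, time in s.
With the tool pointing down it reaches from about 0.425 to 0.95 m from the base axis. Payload 3.5 kg.
Tool frame: the origin (TCP) lies midway between the tips of the shut fingers; the grasp point (between the pads) lies ctrl.grasp_offset behind it (ctrl.grasp_offset is the distance from the TCP to the grasp point, in m); x points along the fingers, y is the direction in which the jaws open and shut, and the axes are right-handed (so a half turn about x gives the same grasp; the last joint's range is limited). The gripper opens to 85 mm and grips with 20 to 120 N. Pads are 22 mm wide; open, the fingers measure 114 mm over their backs; the gripper's body (76 mm by 85 mm) begins 54 mm behind the grasp point. The pads swing forward as they close: fully open they stand 13 mm farther back than shut.
Start: joints at [1.179, 0.286, 1.577, -0, 1.279, -0.15], TCP at [0.162, 0.655, 0.231] pointing down, gripper open.
Joint ranges: [-2.77, 2.77], [-0.9, 2.22], [0.21, 2.48], [-1.53, 4.67], [0.24, 2.81], [-2.84, 2.84]. Speed limits (rad/s): [2.79, 2.79, 3.14, 3.14, 3.14, 3.14].

## Interface

Orientations are given as a unit quaternion [x, y, z, w].
In Python, from plant import readout, read_camera, sign_off, ctrl gives the robot as it stands.
- The arm moves only by the tool drive_tool, never from a script. Its argument "steps" is a list of rows, each a list of 5 numbers: the shift along the tool's x, y, z in cm, then the turn about the tool's x in degrees, then the opening, from 0 (shut) to 1 (fully open). A call has 1 to 10 rows; each row shifts and turns the commanded pose from where the row before left it, along the tool's axes as they then stand; what a row does not reach is not made up. A row lasts 1/10 s, in which the tool goes at most 50 mm and 8.59 degrees, less where a joint would pass 70% of its speed; a pose out of reach is approached as far as the arm can. A call is refused whole if a number of a shift passes 5 or a number of a turn 8.59, either way. A call with a gripper value outside its range is refused whole. The fingers move at their own pace and stop on an object; "force" is the grip in N (left out, the last holds). Time passes only in rows, so rows that do not move let the fingers close. It gives the time, the measured TCP pose, the force and the opening at its end, in the units of the state.
- readout.get_state(): the state, without advancing time (a new reading comes with each control period).
- read_camera(name): name is "scene" or "top" or "wrist"; returns a dict with "frame" (420x560x3 uint8, red, green, blue), "vertical_fov" (degrees; the focal length in pixels is half the picture's height over the tangent of half this angle, whatever the lens; pixels are square), "cx", "cy" (the principal point, pixels), "eye" and "orientation" of the camera in the world. Camera axes: x right, y up, looking along -z (the intrinsics and any distortion apply to the point x, -y, -z); pixel columns grow to the right and rows downward; lengths in m; the calibration is good to about 2 mm. The wrist camera is an equidistant fisheye: a pixel r from the principal point sees the ray r / f radians off the axis. A picture is of the moment at which its call begins. There is no depth.
- sign_off(): hands the job in, once; it reports no verdict.
The state is a dict: "time": time; "qpos": joint angles; "dq": joint speeds; "joint_efforts": joint torques, N m; "eef_pos": TCP position; "tcp_rot": TCP orientation; "contact_force": force on the tool from outside, world axes, zero at the start; "wrist_torque": the same for the moment, N m; "opening": opening from 0.0 (shut) to 1.0 (fully open).
Only numpy, scipy, OpenCV 4.12 (cv2) and the standard library are available. Lean on these libraries where they do the work, as an engineer would, in place of code of your own. Each camera call takes 0.05 s, during which the arm holds its last target. There are 200 camera calls.

## Task

Close the lid of the yellow battery charging box and press it fully home. Then push its sprung red latch knob down, turn it clockwise as far as it goes so that the steel tongue lies over the lid, and let the knob spring back up, locked. Leave everything else on the bench where it is.

Things in the scene. Friction and masses are not known exactly. Their poses are not given: they have to be found in the camera images.
- box: Yellow steel charging box fixed to the bench: tray 200 (x) x 260 (y) x 90 mm high, red and black battery packs visible inside. Origin: centre of the tray's underside, on the bench; z up; its -x side is the front, facing the robot. The lid's hinge line runs along the box's y at x +100, z 90 mm. A dark pedestal 70 x 80 x 98 mm high stands against the front, centred at x -137 mm, y 0; it carries the latch.
- lid (a joint): Hinge angle of the yellow lid, a plate 200 mm deep (from the hinge to its front edge) x 260 wide x 12 mm thick, underside on the hinge line. 0 = fully shut, level on the box (top face then at 102 mm); positive = open, front edge up; at the start 0.45 to 0.95 rad. The hinge is stiff: the lid stays where it is left and must be pushed down all the way (about 3 to 8 N near the front edge) to a hard stop at 0.
- lid_pad (a point): Centre of the black rubber pad (50 x 90 mm) on the lid's outer face: 130 mm from the hinge, 70 mm from the front edge, half-way across. A place to press. Moves with the lid.
- knob_grip (a point): Grip point of the red latch knob, on its vertical turning axis (box x -137 mm, y 0), 152 mm above the bench when the knob is up. The grip is a bar 50 long x 14 wide x 36 mm high standing on a disc of 56 mm diameter; the point is 14 mm below the bar's top and 22 mm above the disc's top. The point's x axis runs along the bar, towards its end with the white mark, which is also where the tongue below it points; z up.
- knob (a joint): How far the knob is pushed down, m: 0 = up, 0.008 = fully down. Spring: 3 N at the start, about 8 N fully down. It can be turned only while it is pushed down at least about 0.006, and springs up fully again only at either end of the turn.
- latch (a joint): Turn of the knob and its tongue about the vertical, rad, clockwise seen from above as it grows: 0 = open (bar and tongue point 1.25 rad anticlockwise of the box's +x axis), 1.25 = locked, at the stop (bar and tongue point along the box's +x, tongue over the lid's front edge). Turning torque is under 0.1 N m; it stays where it is left.
- tongue_tip (a point): Tip of the flat steel latch tongue (16 mm wide, 6 mm thick), 57 mm from the knob's axis, 108 mm above the bench, 3 mm clear above the shut lid. It turns with the knob but does not move up or down; if the lid is not home it runs into the lid.
- drill: Bystander: red and black cordless drill lying on its side, about 245 x 195 x 62 mm.
- battery: Bystander: black and red battery pack, 110 x 60 x 57 mm, on the bench to the right of the box (its -y side).
- oil_bottle: Bystander: white bottle with orange cap, 52 mm diameter, 150 mm tall, standing to the left of the box (its +y side).
- tape_roll: Bystander: blue tape roll, 90 mm diameter, 30 mm high, lying to the left of the latch pedestal.
- offcut: Bystander: steel plate offcut, 90 x 60 x 12 mm, lying to the right of the latch pedestal.
- screwdriver: Bystander: screwdriver lying on the bench on the robot's left.

How it is judged:
By the outcome, as a careful person would: the job done as asked, in the order asked, and still so for the second after the job is handed in, with the robot touching nothing.
It also fails if it takes over 48 s, if anything falls off the work surface, if the arm or the gripper's body presses on something with over 40 N, if the wrist force passes 120 N, or if a joint passes its speed limit or range.

## Working session

There is one attempt and no reset: what is moved stays moved. The work goes in short steps, Python scripts to look and compute and a tool call to move; the robot and the scene stay as the last step left them, time stands still between calls to the robot, and variables do not carry over. Pictures are saved under pics/ and viewed, about 8 in all and at most 12, crops included, and the job is handed in when it is done.

Besides the shell and the picture viewer there is one more tool, called after "Request:" as a command line: name --pt "numbers of a row" for each row, then --argument value for the rest. drive_tool: Moves the arm, as the interface text tells. Its arguments: {"type":"object","properties":{"steps":{"type":"array","items":{"type":"array","items":{"type":"number"}}},"force":{"type":"number"}},"required":["steps"]}

```bash
mkdir -p pics; cat > h.py <<'E'
import numpy as np, cv2, json
from plant import readout, read_camera, sign_off, ctrl
from scipy.spatial.transform import Rotation as R
def grab(n,tag):
    c=read_camera(n); cv2.imwrite(f'pics/{tag}.png',c['frame'][:,:,::-1])
    np.savez(f'pics/{tag}.npz',**{k:np.array(v) for k,v in c.items()}); return c
def load(tag): return dict(np.load(f'pics/{tag}.npz'))
def ray(c,u,v,fish=False):
    H=c['frame'].shape[0]; f=H/2/np.tan(np.radians(c['vertical_fov'])/2)
    x,y=(u-c['cx'])/f,(v-c['cy'])/f
    if fish:
        r=np.hypot(x,y); s=np.sin(r)/r if r>0 else 1; d=np.array([x*s,-y*s,-np.cos(r)])
    else: d=np.array([x,-y,-1.])
    return np.array(c['eye']),R.from_quat(c['orientation']).apply(d)
def onz(c,u,v,z,fish=False):
    e,d=ray(c,u,v,fish); return e+d*(z-e[2])/d[2]
def proj(c,p):
    H=c['frame'].shape[0]; f=H/2/np.tan(np.radians(c['vertical_fov'])/2)
    q=R.from_quat(c['orientation']).inv().apply(np.array(p)-c['eye']); return c['cx']-f*q[...,0]/q[...,2],c['cy']+f*q[...,1]/q[...,2]
E
python3 - <<'E'
from h import *
for n in('scene','top'):
    c=grab(n,n+'0'); print(n,c['vertical_fov'],c['cx'],c['cy'],c['eye'],c['orientation'],[k for k in c])
a=cv2.imread('pics/top0.png');b=cv2.imread('pics/scene0.png')
print(ctrl.grasp_offset, readout.get_state())
E
```

```text
scene 42.398561889713 284.77575539078026 210.8296922048061 [ 1.34751833 -1.09035769  1.14139665] [0.41676228 0.13442207 0.25638215 0.8616891 ] ['frame', 'vertical_fov', 'cx', 'cy', 'eye', 'orientation']
top 44.44614795626748 282.7633053026545 208.3829891076514 [0.31014381 0.01598566 1.61057414] [-0.06294776  0.07206485  0.7058285  -0.70189057] ['frame', 'vertical_fov', 'cx', 'cy', 'eye', 'orientation']
0.0187 {'time': 0.1, 'qpos': array([ 1.17896280e+00,  2.87090504e-01,  1.57803776e+00,  2.91538713e-05,
        1.27857653e+00, -1.49977183e-01]), 'dq': array([ 2.09480856e-05, -3.61584958e-03, -7.57487416e-04, -9.60394231e-04,
        3.06372937e-03,  1.88094256e-03]), 'joint_efforts': array([ 6.02256332e-04, -4.07298911e+01, -2.93698418e+01, -1.57244804e-04,
        3.45679378e-03, -1.21729980e-05]), 'eef_pos': array([0.16138795, 0.65481568, 0.23007266]), 'tcp_rot': array([ 0.0845869 ,  0.70215144, -0.08602066,  0.70173275]), 'contact_force': array([-0.2044303 ,  0.78179973,  0.36592812]), 'wrist_torque': array([ 0.01331721, -0.00068878, -0.03932494]), 'opening': 0.9992884237394208}
```

View pics/top0.png

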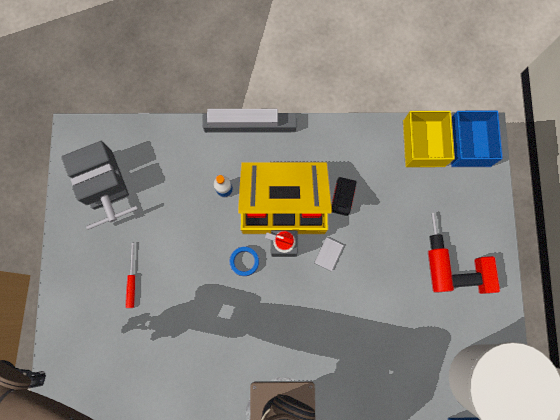

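View pics/scene0.png

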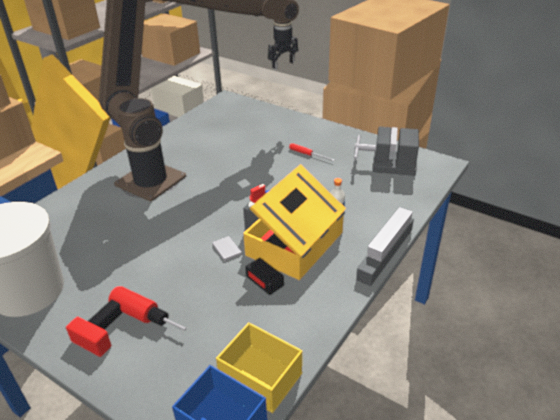

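The top view shows the box at about (284,200), the knob at (284,241), the tape at (244,261) and the offcut at (330,253). The scene view shows the lid half open, with its pad at (293,201). I'll measure these from a zoomed crop.

```bash
python3 - <<'E'
from h import *
t=load('top0'); s=load('scene0')
a=t['frame'][150:280,215:375,::-1]; b=s['frame'][155:300,205:365,::-1]
o=np.zeros((600,800,3),np.uint8); a=cv2.resize(a,None,fx=2.5,fy=2.5,interpolation=2);b=cv2.resize(b,None,fx=2.5,fy=2.5,interpolation=2)
cv2.imwrite('pics/z0.png',np.vstack([np.pad(x,((0,300-min(300,x.shape[0])),(0,0),(0,0)))[:300] for x in (a,)]) if 0 else np.hstack([np.pad(a,((0,400-a.shape[0]),(0,0),(0,0))),np.pad(b,((0,400-b.shape[0]),(0,0),(0,0)))]))
def masks(c,tag):
    h=cv2.cvtColor(c['frame'],cv2.COLOR_RGB2HSV)
    red=cv2.inRange(h,(0,150,90),(8,255,255))|cv2.inRange(h,(172,150,90),(180,255,255))
    yel=cv2.inRange(h,(20,140,80),(34,255,255))
    for nm,m in(('red',red),('yel',yel)):
        n,l,st,ce=cv2.connectedComponentsWithStats(m)
        for i in range(1,n):
            if st[i,4]>25: print(tag,nm,st[i],ce[i].round(1), 'bench/z.13:',onz(c,*ce[i],.13).round(3))
masks(t,'top'); masks(s,'scene')
h=cv2.cvtColor(t['frame'],cv2.COLOR_RGB2HSV); yel=cv2.inRange(h,(20,140,60),(34,255,255)); 
for u in (245,255,265,300,310,322): 
    col=np.where(yel[150:245,u])[0]+150; print(u,''.join('Y' if x else '.' for x in yel[155:240,u]))
E
```

```text
top red [247 214  19   4  73] [256.1 215.5] bench/z.13: [0.576 0.074 0.13 ]
top red [301 214  21   4  79] [310.9 215.4] bench/z.13: [ 0.575 -0.086  0.13 ]
top red [275 231  19  19 258] [284.4 240.2] bench/z.13: [ 0.503 -0.008  0.13 ]
top red [428 248  26  44 883] [440.4 269.8] bench/z.13: [ 0.415 -0.457  0.13 ]
top red [475 256  25  38 682] [487.4 274.4] bench/z.13: [ 0.401 -0.592  0.13 ]
top red [126 275   9  33 268] [130.1 291.1] bench/z.13: [0.36 0.43 0.13]
top yel [ 403  111   52   56 2671] [428.1 138.5] bench/z.13: [ 0.81  -0.445  0.13 ]
top yel [ 238  162   94   72 4744] [284.1 194.3] bench/z.13: [ 0.639 -0.008  0.13 ]
scene red [290 144  22  11 114] [300.1 149. ] bench/z.13: [0.466 0.3   0.13 ]
scene red [250 186  15  16 162] [256.6 193.1] bench/z.13: [0.491 0.003 0.13 ]
scene red [262 230  12  11  62] [267.2 234.9] bench/z.13: [ 0.636 -0.145  0.13 ]
scene red [248 271  17  17  99] [255.9 279.2] bench/z.13: [ 0.714 -0.307  0.13 ]
scene red [109 287  48  35 870] [132.1 303. ] bench/z.13: [ 0.501 -0.542  0.13 ]
scene red [  66  317   45   39 1040] [ 88.6 335.8] bench/z.13: [ 0.4
[... 354 characters left out ...]
 244  165  101  115 5899] [293.9 225.6] bench/z.13: [ 0.678 -0.069  0.13 ]
scene yel [ 217  323   85   89 4175] [261.9 363.4] bench/z.13: [ 0.879 -0.512  0.13 ]
245 .......YYYYYYYYYYYYYYYYYYYYYYYYYYYYYYYYYYYYYYYYYYYYYYYYYYYYYYYYYYYYYYYYYYYYYYYY......
255 .......YYYY........................YYYYYYYYYYYYYYYYYYYYYYY............YYYYYYYYY......
265 .......YYYYYYYYYYYYYYYYYYYYYYYYYYYYYYYYYYYYYYYYYYYYYYYYYYY............YYYYYYYYY......
300 .......YYYYYYYYYYYYYYYYYYYYYYYYYYYYYYYYYYYYYYYYYYYYYYYYYYYY...........YYYYYYYYY......
310 .......YYYYYYYYYYYYYYYYYYYYYYYYYYYYYYYYYYYYYYYYYYYYYYYYYYY............YYYYYYYYY......
322 .......YYYYYYYYYYYYYYYYYYYYYYYYYYYYYYYYYYYYYYYYYYYYYYYYYYYYYYYYYYYYYYYYYYYYYYYY......
```

View pics/z0.png

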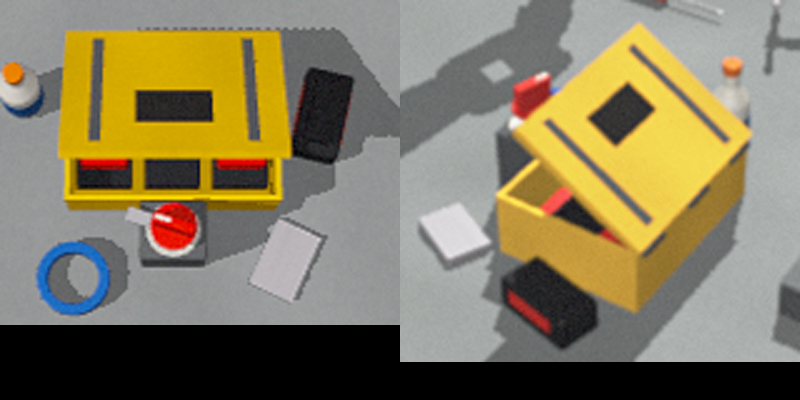

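The crop shows the lid's front corners at about (238,213) and (332,213) in the top view, and (301,165) and (251,205) in the scene view. The tongue points left, so the latch is open. Next step is to triangulate.

```bash
python3 - <<'E'
from h import *
t=load('top0'); s=load('scene0')
def tri(p,q):
    A=[];b=[];rs=[ray(t,*p),ray(s,*q)]
    M=np.zeros((3,3));v=np.zeros(3)
    for e,d in rs:
        d=d/np.linalg.norm(d);P=np.eye(3)-np.outer(d,d);M+=P;v+=P@e
    x=np.linalg.solve(M,v); return x.round(4), [round(float(np.linalg.norm(np.cross(x-e,d/np.linalg.norm(d)))),4) for e,d in rs]
print('FL',tri((238.2,212.8),(301,165)));print('FR',tri((331.8,212.8),(251,205)))
print('HL',tri((241,162),(345,208)));print('HR',tri((327.5,162),(301,256)))
print('pad',tri((284.5,192),(293,201)))
print('knob',tri((284.4,240.2),(256.6,193.1)))
# yellow contour extremes in top
h=cv2.cvtColor(t['frame'],cv2.COLOR_RGB2HSV); yel=cv2.inRange(h,(18,120,50),(36,255,255))
n,l,st,ce=cv2.connectedComponentsWithStats(yel)
m=(l==l[165,284])
bot=[(u,np.where(m[:,u])[0].max()) for u in range(243,327)]
top=[(u,np.where(m[:,u])[0].min()) for u in range(243,327)]
print('bot',bot[::8],'top',top[::8])
for v in(218,222,226,229,232): r=np.where(m[v])[0]; print(v,r.min(),r.max())
g=t['frame'][155:240,250].tolist(); print([(155+i,x) for i,x in enumerate(g) if 50<i<85])
for p in((240.5,233),(328.5,233)): print('rim z.09',onz(t,*p,.09).round(4),'z0',onz(t,*p,0).round(4))
# red/white knob pixels
for tag,c in(('t',t),('s',s)):
    pass
k=t['frame'][228:256,270:300]; red=(k[...,0]>110)&(k[...,1]<80); wh=(k.min(2)>170)
print('\n'.join(''.join('R' if red[i,j] else 'W' if wh[i,j] else 'w' if k[i,j].min()>130 else '.' for j in range(30)) for i in range(28)))
E
```

```text
FL (array([0.5754, 0.1242, 0.1968]), [0.0045, 0.0045])
FR (array([ 0.5722, -0.1368,  0.2055]), [0.0042, 0.0042])
HL (array([0.7465, 0.1212, 0.099 ]), [0.0008, 0.0008])
HR (array([ 0.7471, -0.1414,  0.0995]), [0.0012, 0.0012])
pad (array([ 0.6374, -0.0094,  0.1657]), [0.0006, 0.0006])
knob (array([ 0.5008, -0.0085,  0.1411]), [0.0007, 0.0007])
bot [(243, np.int64(233)), (251, np.int64(233)), (259, np.int64(233)), (267, np.int64(232)), (275, np.int64(229)), (283, np.int64(229)), (291, np.int64(230)), (299, np.int64(233)), (307, np.int64(233)), (315, np.int64(233)), (323, np.int64(233))] top [(243, np.int64(162)), (251, np.int64(162)), (259, np.int64(162)), (267, np.int64(162)), (275, np.int64(162)), (283, np.int64(162)), (291, np.int64(162)), (299, np.int64(162)), (307, np.int64(162)), (315, np.int64(162)), (323, np.int64(162))]
218 241 327
222 241 327
226 241 327
229 241 327
232 242 325
[(206, [184, 148, 7]), (207, [217, 175, 0]), (208, [214, 171, 0]), (209, [212, 171, 0]), (210, [214, 173, 0]), (211, [217, 176, 0]), (212, [219, 179, 0]), (213, [227, 115, 0]), (214, [231, 0, 0]), (215
[... 835 characters left out ...]
RRRRRRRRR.........
WWw....RRRRRRRRRRRRRRR........
WWWWWw....RRRRRRRRRRRRR.......
WWWWWw.WWWw..RRRRRRRRRR.......
WWWWW...WWWWW.RRRRRRRRR.......
WWWWW.RRR..WW.RRRRRRRRR.......
wWWWw.RRRRRRRRRRRRRRRRRR......
...ww.RRRRRRRRRRRRRRRRRRw.....
w..Ww.RRRRRRRRRRRRRRRRRRw.....
w..wW.RRRRRRRRRRRRRRRRRRw.....
w..wWwRRRRRRRRRRRRRRRRR.w.....
w..wWW.RRRRRRRRRRRRRRRRww.....
w...WWwRRRRRRRRRRRRRRR.w......
w...wWw.RRRRRRRRRRRRRRww......
w....WWW.RRRRRRRRRRR..w.......
w....wWWw.RRRRRRRRR.WWw.......
......wWWWW..RRR..wWWWw.......
.......wWWWWWWWWWWWWW.........
.........WWWWWWWWWWw..........
............wWWww.............
w.............................
w.............................
w............................w
```

```bash
cat >> h.py <<'E'
def info(*targets):
    s=readout.get_state(); r=R.from_quat(s['tcp_rot']); M=r.as_matrix()
    print('t',round(s['time'],2),'pos',s['eef_pos'].round(4),'F',s['contact_force'].round(1),'open',round(s['opening'],3),'q',s['qpos'].round(2))
    print('axes x',M[:,0].round(3),'y',M[:,1].round(3),'z',M[:,2].round(3),'yaw of y',np.degrees(np.arctan2(M[1,1],M[0,1])).round(2))
    p=s['eef_pos']
    for t in targets: d=M.T@(np.array(t)-p)*100; print('to',t,'tool cm',d.round(2)); p=np.array(t)
E
python3 -c "
from h import *
info([.162,.655,.29],[.625,-.009,.29],[.625,-.009,.19])"
```

```text
t 0.1 pos [0.1614 0.6548 0.2301] F [-0.2  0.8  0.4] open 0.999 q [ 1.18  0.29  1.58  0.    1.28 -0.15]
axes x [-0.001 -0.002 -1.   ] y [ 0.24   0.971 -0.002] z [ 0.971 -0.24  -0.   ] yaw of y 76.14
to [0.162, 0.655, 0.29] tool cm [-5.99  0.02  0.05]
to [0.625, -0.009, 0.29] tool cm [  0.09 -53.38  60.86]
to [0.625, -0.009, 0.19] tool cm [10.    0.02  0.  ]
```

Request:
drive_tool --pt "-3 0 0 0 0" --pt "-3 0 0 0 0" --pt "0 -2.97 3.38 0 0" --pt "0 -2.97 3.38 0 0" --pt "0 -2.97 3.38 0 0" --pt "0 -2.97 3.38 0 0" --pt "0 -2.97 3.38 0 0" --pt "0 -2.97 3.38 0 0" --pt "0 -2.97 3.38 0 0" --pt "0 -2.97 3.38 0 0"

```text
time: 1.1
eef_pos: [0.3677, 0.3582, 0.2909]
tcp_rot: [0.085, 0.702, -0.085, 0.702]
contact_force: [0.2, -0.0, -0.2]
opening: -0.0
```

Request:
drive_tool --pt "0 -2.97 3.38 0 0" --pt "0 -2.97 3.38 0 0" --pt "0 -2.97 3.38 0 0" --pt "0 -2.97 3.38 0 0" --pt "0 -2.97 3.38 0 0" --pt "0 -2.97 3.38 0 0" --pt "0 -2.97 3.38 0 0" --pt "0 -2.97 3.38 0 0" --pt "0 -2.97 3.38 0 0" --pt "0 -2.97 3.38 0 0"

```text
time: 2.1
eef_pos: [0.6248, -0.011, 0.2906]
tcp_rot: [0.085, 0.702, -0.085, 0.702]
contact_force: [-0.0, 0.5, -0.1]
opening: -0.001
```

Request:
drive_tool --pt "0 0 0 8.5 0" --pt "0 0 0 8.5 0" --pt "0 0 0 8.5 0" --pt "0 0 0 8.5 0" --pt "0 0 0 8.5 0" --pt "0 0 0 8.5 0" --pt "0 0 0 8.5 0" --pt "0 0 0 8.5 0" --pt "0 0 0 8.5 0" --pt "0 0 0 8.5 0"

```text
time: 3.1
eef_pos: [0.6239, -0.0093, 0.2905]
tcp_rot: [-0.538, -0.459, 0.539, -0.458]
contact_force: [-0.1, -0.1, 0.0]
opening: -0.003
```

Request:
drive_tool --pt "0 0 0 8.5 0" --pt "0 0 0 1 0" --pt "0 0 0 0 0"

```text
time: 3.4
eef_pos: [0.6241, -0.0093, 0.2909]
tcp_rot: [-0.573, -0.415, 0.573, -0.414]
contact_force: [0.2, -0.6, -0.2]
opening: 0.004
```

```bash
python3 -c "
from h import *
info([.63,-.009,.29],[.63,-.009,.20])
w=grab('wrist','w1'); print(w['vertical_fov'],w['cx'],w['cy'],w['eye'],w['orientation'])"
```

```text
t 3.4 pos [ 0.6241 -0.0093  0.2909] F [ 0.2 -0.6 -0.2] open 0.004 q [-0.18  0.14  1.64  0.    1.36  0.14]
axes x [-0.001  0.    -1.   ] y [ 0.95  -0.312 -0.001] z [-0.312 -0.95   0.   ] yaw of y -18.21
to [0.63, -0.009, 0.29] tool cm [ 0.09  0.55 -0.22]
to [0.63, -0.009, 0.2] tool cm [ 9.    0.01 -0.  ]
65.70646984690485 279.4665686068099 207.66648787881215 [0.65064798 0.06936069 0.43395072] [-0.16235014  0.02638315 -0.15578092  0.97400137]
```

View pics/w1.png

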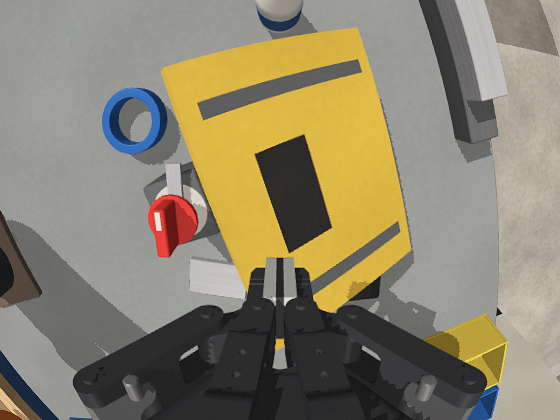

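The wrist view shows the pad at (293,193), the knob bar near (165,225) with its white mark, and the fingers over the lid. I'll go down next and follow the lid's arc.

Request:
drive_tool --pt "4 0 0 0 0" --pt "4 0 0 0 0" --pt "2.5 0 0 0 0" --pt "0.5 0 0 0 0" --pt "0.5 0 0 0 0" --pt "0.97 -0.57 0.19 0 0" --pt "0.97 -0.57 0.19 0 0" --pt "0.65 -0.28 0.09 0 0" --pt "0.65 -0.28 0.09 0 0"

```text
time: 4.35
eef_pos: [0.6067, -0.0095, 0.1443]
tcp_rot: [0.574, 0.413, -0.573, 0.415]
contact_force: [2.4, 0.0, 1.9]
opening: -0.004
```

```bash
python3 -c "
from h import *
info()"
```

```text
t 4.35 pos [ 0.6067 -0.0095  0.1443] F [2.4 0.  1.9] open -0.004 q [-0.18  0.22  1.82 -0.    1.1   0.14]
axes x [ 0.002 -0.001 -1.   ] y [ 0.949 -0.315  0.002] z [-0.315 -0.949 -0.   ] yaw of y -18.35
```

Request:
drive_tool --pt "0.68 -0.22 0.07 0 0" --pt "0.68 -0.22 0.07 0 0" --pt "0.7 -0.16 0.05 0 0" --pt "0.7 -0.16 0.05 0 0" --pt "0.7 -0.09 0.03 0 0" --pt "0.7 -0.09 0.03 0 0" --pt "0.15 0 0 0 0" --pt "0.15 0 0 0 0" --pt "0 0 0 0 0"

```text
time: 5.25
eef_pos: [0.5965, -0.0093, 0.102]
tcp_rot: [-0.573, -0.414, 0.574, -0.414]
contact_force: [-4.2, 0.4, 15.3]
opening: 0.001
```

```bash
python3 -c "
from h import *
info()"
```

```text
t 5.25 pos [ 0.5965 -0.0093  0.102 ] F [-4.2  0.4 15.3] open 0.001 q [-0.19  0.25  1.87 -0.    1.02  0.13]
axes x [-0.002 -0.    -1.   ] y [ 0.949 -0.314 -0.002] z [-0.314 -0.949  0.001] yaw of y -18.33
```

Request:
drive_tool --pt "0.2 0 0 0 0" --pt "0 0 0 0 0"

```text
time: 5.45
eef_pos: [0.5966, -0.0093, 0.1019]
tcp_rot: [-0.572, -0.414, 0.574, -0.414]
contact_force: [-9.9, 0.4, 23.9]
opening: 0.002
```

Request:
drive_tool --pt "-1 0 0 0 0" --pt "-3 0 0 0 0" --pt "-4 0 0 0 0" --pt "-4 0 0 0 0.6" --pt "0 -3 1 0 0.6" --pt "0 -3 1 0 0.6" --pt "0 -3 1 0 0.6" --pt "0 0 0 0 0.6"

```text
time: 6.25
eef_pos: [0.4973, -0.0085, 0.2148]
tcp_rot: [-0.572, -0.416, 0.575, -0.412]
contact_force: [0.0, -0.2, 0.4]
opening: 0.602
```

```bash
python3 - <<'E'
from h import *
info()
w=grab('wrist','w2'); t=grab('top','t2'); s=grab('scene','s2')
f=lambda c,y,x:cv2.resize(c['frame'][y:y+100,x:x+133,::-1],(399,300),interpolation=2)
im=np.vstack([np.hstack([f(t,160,218),f(s,160,220)])])
cv2.imwrite('pics/v2.png',np.vstack([im[:200] if 0 else im, np.hstack([cv2.resize(w['frame'][:,:,::-1],(399,300)),np.zeros((300,399,3),np.uint8)])]))
E
```

```text
t 6.25 pos [ 0.4973 -0.0085  0.2148] F [ 0.  -0.2  0.4] open 0.602 q [-0.22 -0.09  2.02 -0.    1.22  0.1 ]
axes x [-0.007  0.001 -1.   ] y [ 0.949 -0.315 -0.007] z [-0.315 -0.949  0.001] yaw of y -18.36
```

View pics/v2.png

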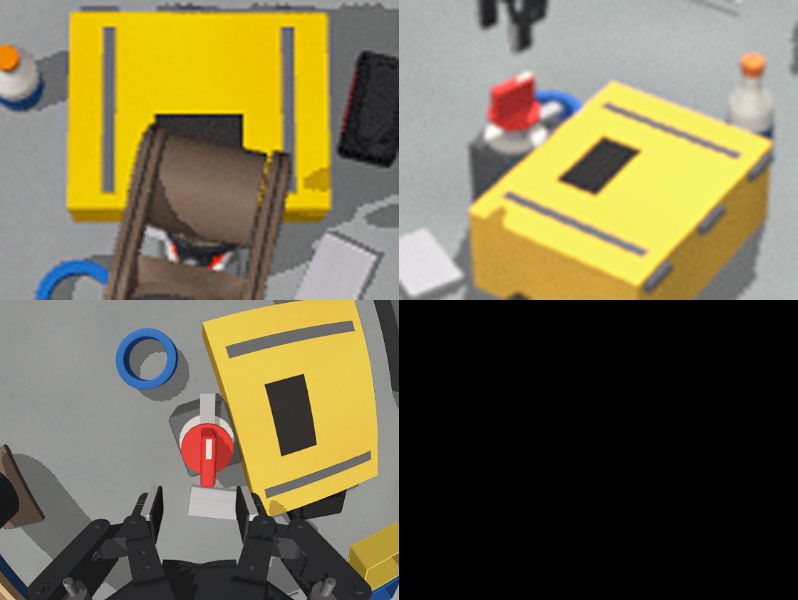

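The lid lies level in both views. The knob bar, at (207,460) in the wrist panel, lines up with the jaws. Next I'll measure the bar top precisely.

```bash
python3 - <<'E'
from h import *
w=load('w2')
h=cv2.cvtColor(w['frame'],cv2.COLOR_RGB2HSV)
red=cv2.inRange(h,(0,150,60),(8,255,255))|cv2.inRange(h,(172,150,60),(180,255,255))
ys,xs=np.where(red[150:300,240:345]); print(xs.min()+240,xs.max()+240,ys.min()+150,ys.max()+150)
V=w['frame'][...,0]
for v in (195,205,215,225,235,245,252,258): print(v,V[v,268:318].tolist())
g=w['frame'][176:270,250:335,::-1]; cv2.imwrite('pics/k2.png',cv2.resize(g,None,fx=6,fy=6,interpolation=0))
E
```

```text
254 327 173 261
195 [229, 229, 230, 230, 229, 230, 229, 229, 230, 229, 229, 229, 230, 233, 179, 222, 224, 227, 229, 229, 228, 227, 228, 215, 215, 215, 215, 215, 216, 225, 225, 227, 217, 201, 182, 148, 157, 175, 174, 174, 174, 174, 173, 172, 173, 197, 230, 229, 228, 228]
205 [229, 229, 229, 229, 229, 230, 229, 229, 230, 229, 230, 230, 231, 210, 185, 223, 223, 227, 231, 231, 231, 228, 231, 230, 230, 230, 230, 230, 230, 228, 228, 228, 213, 196, 178, 132, 177, 175, 174, 174, 174, 175, 174, 175, 174, 175, 175, 175, 174, 175]
215 [230, 230, 230, 230, 230, 230, 230, 230, 230, 230, 230, 230, 231, 210, 189, 225, 224, 228, 232, 231, 231, 230, 230, 230, 230, 230, 230, 230, 230, 227, 227, 224, 207, 191, 171, 130, 179, 176, 175, 176, 175, 175, 175, 176, 175, 175, 175, 175, 176, 175]
225 [231, 230, 231, 231, 230, 231, 231, 230, 231, 230, 231, 231, 233, 178, 195, 222, 224, 228, 232, 231, 232, 231, 231, 231, 230, 230, 229, 228, 227, 227, 226, 218, 202, 184, 157, 140, 180, 177, 177, 176, 177, 177, 177, 177, 177, 176, 176, 176, 177, 176]
235 [234, 234, 234, 232, 232, 232, 232, 232, 232, 232, 232, 232,
[... 250 characters left out ...]
 155, 150, 207, 224, 226, 231, 233, 232, 232, 231, 230, 230, 229, 229, 228, 226, 227, 225, 224, 208, 191, 170, 111, 106, 107, 107, 106, 107, 106, 107, 106, 106, 107, 107, 108, 109, 108, 109]
252 [150, 153, 153, 153, 153, 152, 156, 154, 154, 154, 154, 155, 154, 152, 213, 223, 227, 231, 233, 233, 232, 231, 230, 230, 228, 228, 227, 225, 226, 225, 220, 204, 186, 161, 132, 158, 158, 159, 150, 105, 105, 108, 109, 108, 108, 108, 108, 108, 109, 107]
258 [151, 147, 135, 117, 136, 124, 143, 126, 150, 158, 151, 152, 150, 143, 217, 225, 228, 232, 234, 233, 232, 231, 230, 229, 228, 228, 226, 226, 225, 224, 219, 200, 180, 153, 146, 155, 154, 155, 156, 156, 158, 150, 130, 124, 106, 108, 109, 109, 108, 108]
```

View pics/k2.png

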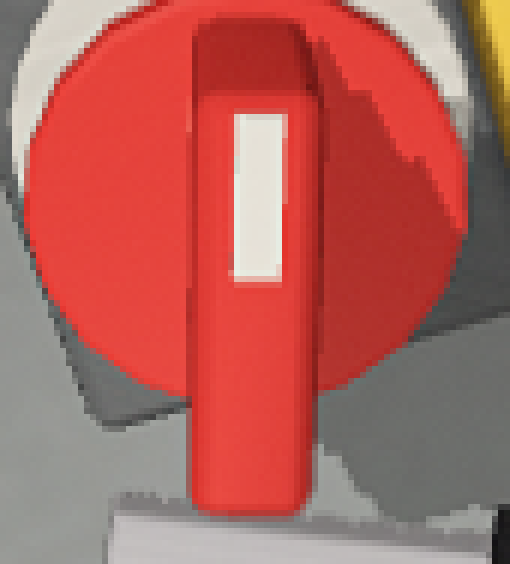

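The bar top's centreline runs from (292.8,191.5) to (291.8,261.5).

```bash
python3 - <<'E'
from h import *
w=load('w2')
a=onz(w,292.8,191.8,.166,True);b=onz(w,291.8,261.3,.166,True);m=(a+b)/2
print(a,b,m,np.linalg.norm(a-b),np.degrees(np.arctan2(*(a-b)[1::-1])))
info([m[0],m[1],.2148],[m[0],m[1],.136])
E
```

```text
[0.51398457 0.01500029 0.166     ] [ 0.49887823 -0.03074846  0.166     ] [ 0.5064314  -0.00787408  0.166     ] 0.048178309981955915 71.72665436248388
t 6.4 pos [ 0.5016 -0.0093  0.2168] F [ 0.7 -0.2 -0.7] open 0.597 q [-0.22 -0.09  2.01  0.    1.22  0.1 ]
axes x [-0.001  0.    -1.   ] y [ 0.949 -0.315 -0.001] z [-0.315 -0.949 -0.   ] yaw of y -18.36
to [np.float64(0.5064313990526679), np.float64(-0.00787408333547085), 0.2148] tool cm [ 0.2   0.41 -0.29]
to [np.float64(0.5064313990526679), np.float64(-0.00787408333547085), 0.136] tool cm [7.88 0.01 0.  ]
```

```bash
python3 - <<'E'
from h import *
w=grab('wrist','w3')
f=w['frame'].astype(int)
bar=((f[...,0]>205)&(f[...,1]<110)).astype(np.uint8)
# red-bar columns below disc, bar ends
for v in range(180,272,6):
    print(v,''.join('#' if x>226 and g<90 else '+' if x>205 and g<110 else 'W' if g>180 else '.' for x,g in zip(f[v,265:325,0],f[v,265:325,1])))
print([ (v,f[v,284:290].mean(0).round().tolist()) for v in list(range(180,200))+list(range(252,270))])
info()
E
```

```text
180 ###########..................########++....WWWWWWWWWW.......
186 ##########........................###########++..WWWWWWW....
192 #########+.+++++++++++++++++.............#########+....WW...
198 #########..++###.WWWWWWWW##++...............########++......
204 #########..++###.WWWWWWWW##+......................####+.....
210 #########..++###.WWWWWWW.##+.........................##+....
216 #########..++###.WWWWWWW.##+................................
222 #########..++###........###+................................
228 #########..++############+#+................................
234 #########..++###########++++................................
240 ......###.+++###########++++................................
246 ..........+++##########++++.................................
252 ..........+++#########+++++.................................
258 ...........+############+++.................................
264 WWWWWWWWWWWWWWWWWWWW........................................
270 WWWWWWWWWWWWWWWWWWWWWWWWWWWWWWWWWWWWWWWWWWWWWWWWWWWWWWWWWWWW
[(180, [163.0, 38.0, 33.0]), (181, [166.0, 39.0, 34.0]), (18
[... 533 characters left out ...]
.0]), (253, [227.0, 68.0, 61.0]), (254, [227.0, 68.0, 61.0]), (255, [226.0, 68.0, 60.0]), (256, [226.0, 68.0, 60.0]), (257, [226.0, 68.0, 60.0]), (258, [228.0, 68.0, 61.0]), (259, [225.0, 66.0, 58.0]), (260, [196.0, 53.0, 48.0]), (261, [153.0, 90.0, 89.0]), (262, [125.0, 128.0, 128.0]), (263, [145.0, 143.0, 142.0]), (264, [176.0, 173.0, 172.0]), (265, [191.0, 187.0, 187.0]), (266, [192.0, 188.0, 188.0]), (267, [193.0, 189.0, 188.0]), (268, [194.0, 190.0, 190.0]), (269, [193.0, 189.0, 189.0])]
t 6.45 pos [ 0.5021 -0.0094  0.217 ] F [-0.4  0.3  0.6] open 0.599 q [-0.22 -0.09  2.01  0.    1.22  0.1 ]
axes x [-0.001  0.    -1.   ] y [ 0.949 -0.315 -0.001] z [-0.315 -0.949 -0.   ] yaw of y -18.36
```

```bash
python3 - <<'E'
from h import *
w=load('w3')
a=onz(w,284.2,191.3,.166,True);b=onz(w,283.5,260.3,.166,True);m=(a+b)/2
print(a,b,m,np.linalg.norm(a-b),np.degrees(np.arctan2(*(a-b)[1::-1])))
info([m[0],m[1],.217],[m[0],m[1],.136])
E
```

```text
[0.51346985 0.0155318  0.166     ] [ 0.49809802 -0.03016213  0.166     ] [ 0.50578393 -0.00731517  0.166     ] 0.04821025566986875 71.40661730821897
t 6.45 pos [ 0.5021 -0.0094  0.217 ] F [-0.4  0.3  0.6] open 0.599 q [-0.22 -0.09  2.01  0.    1.22  0.1 ]
axes x [-0.001  0.    -1.   ] y [ 0.949 -0.315 -0.001] z [-0.315 -0.949 -0.   ] yaw of y -18.36
to [np.float64(0.5057839313546637), np.float64(-0.007315167934161891), 0.217] tool cm [ 0.    0.29 -0.31]
to [np.float64(0.5057839313546637), np.float64(-0.007315167934161891), 0.136] tool cm [8.1 0.  0. ]
```

Request:
drive_tool --pt "0 0.2 -0.2 0 0.6" --pt "3 0 0 0 0.6" --pt "3 0 0 0 0.6" --pt "1.9 0 0 0 0.6" --pt "0 0 0 0 0.6"

```text
time: 6.95
eef_pos: [0.5025, -0.0076, 0.1348]
tcp_rot: [-0.572, -0.416, 0.575, -0.412]
contact_force: [0.2, -0.1, 0.0]
opening: 0.604
```

Request:
drive_tool --pt "0 0 0 0 0.3" --pt "0 0 0 0 0.2" --pt "0 0 0 0 0.1" --pt "0 0 0 0 0.0" --pt "0 0 0 0 0.0" --pt "0 0 0 0 0.0" --force 40

```text
time: 7.55
eef_pos: [0.5054, -0.0083, 0.1396]
tcp_rot: [0.574, 0.413, -0.572, 0.415]
contact_force: [2.4, -0.1, 2.4]
opening: 0.155
```

```bash
python3 -c "
from h import *
info()
print(readout.get_state()['wrist_torque'])"
```

```text
t 7.55 pos [ 0.5054 -0.0083  0.1396] F [ 2.4 -0.1  2.4] open 0.155 q [-0.22  0.01  2.07  0.    1.06  0.1 ]
axes x [ 0.004 -0.001 -1.   ] y [ 0.949 -0.315  0.004] z [-0.315 -0.949 -0.001] yaw of y -18.37
[-0.05864932 -0.38213954 -0.11802878]
```

Request:
drive_tool --pt "0.3 0 0 0 0" --pt "0.3 0 0 0 0" --pt "0.3 0 0 0 0" --pt "0.2 0 0 0 0" --pt "0 0 0 0 0" --pt "0 0 0 0 0" --force 60

```text
time: 8.15
eef_pos: [0.5057, -0.0084, 0.132]
tcp_rot: [0.574, 0.413, -0.573, 0.415]
contact_force: [-6.0, 1.7, 22.9]
opening: 0.156
```

```bash
python3 -c "
from h import *
info()"
```

```text
t 8.15 pos [ 0.5057 -0.0084  0.132 ] F [-6.   1.7 22.9] open 0.156 q [-0.22  0.02  2.07 -0.    1.05  0.1 ]
axes x [ 0.002 -0.001 -1.   ] y [ 0.949 -0.315  0.002] z [-0.315 -0.949  0.   ] yaw of y -18.34
```

Request:
drive_tool --pt "0 0 0 5 0" --pt "0 0 0 5 0" --pt "0 0 0 5 0" --pt "0 0 0 5 0" --pt "0 0 0 5 0" --pt "0 0 0 5 0" --pt "0 0 0 5 0" --pt "0 0 0 5 0"

```text
time: 8.95
eef_pos: [0.5052, -0.008, 0.1319]
tcp_rot: [0.681, 0.192, -0.68, 0.192]
contact_force: [-7.0, 2.3, 23.5]
opening: 0.152
```

```bash
python3 -c "
from h import *
info();print(readout.get_state()['wrist_torque'])"
```

```text
t 8.95 pos [ 0.5052 -0.008   0.1319] F [-7.   2.3 23.5] open 0.152 q [-0.22  0.02  2.07  0.    1.05  0.8 ]
axes x [ 0.001 -0.    -1.   ] y [ 0.523 -0.853  0.   ] z [-0.853 -0.523 -0.   ] yaw of y -58.5
[0.45868621 1.32575299 0.09619842]
```

Request:
drive_tool --pt "0 0 0 5 0" --pt "0 0 0 5 0" --pt "0 0 0 5 0" --pt "0 0 0 5 0" --pt "0 0 0 5 0" --pt "0 0 0 5 0" --pt "0 0 0 2 0" --pt "0 0 0 2 0" --pt "0 0 0 0 0"

```text
time: 9.85
eef_pos: [0.5051, -0.0076, 0.1319]
tcp_rot: [0.707, -0.013, -0.707, -0.013]
contact_force: [-7.3, 3.5, 24.5]
opening: 0.154
```

```bash
python3 -c "
from h import *
info();print(readout.get_state()['wrist_torque'])"
```

```text
t 9.85 pos [ 0.5051 -0.0076  0.1319] F [-7.3  3.5 24.5] open 0.154 q [-0.22  0.02  2.07 -0.    1.05  1.39]
axes x [ 0. -0. -1.] y [-0.036 -0.999  0.   ] z [-0.999  0.036 -0.   ] yaw of y -92.06
[0.72625007 1.29547873 0.90485556]
```

The wrist's z torque rose from 0.1 to 0.9 N m, so the knob is at its stop. I'll hold the twist, let the knob rise, then open.

Request:
drive_tool --pt "-0.3 0 0 0 0" --pt "-0.3 0 0 0 0" --pt "-0.3 0 0 0 0" --pt "-0.2 0 0 0 0" --pt "0 0 0 0 0" --pt "0 0 0 0 0"

```text
time: 10.45
eef_pos: [0.5047, -0.0076, 0.1383]
tcp_rot: [0.708, -0.014, -0.706, -0.014]
contact_force: [4.3, 4.3, 4.0]
opening: 0.152
```

Request:
drive_tool --pt "0 0 0 0 0.2" --pt "0 0 0 0 0.3" --pt "0 0 0 0 0.5" --pt "0 0 0 0 0.6" --pt "0 0 0 0 0.6"

```text
time: 10.95
eef_pos: [0.5037, -0.0082, 0.1379]
tcp_rot: [-0.707, 0.015, 0.707, 0.015]
contact_force: [0.3, 0.7, -0.8]
opening: 0.599
```

Request:
drive_tool --pt "-2 0 0 0 0.6" --pt "-3 0 0 0 0.6" --pt "-4 0 0 0 0.6" --pt "-4 0 0 0 0.6" --pt "0 0 0 0 0.6" --pt "0 0 0 0 0.6"

```text
time: 11.55
eef_pos: [0.5046, -0.0083, 0.2696]
tcp_rot: [0.708, -0.015, -0.706, -0.014]
contact_force: [-0.1, -0.3, -0.4]
opening: 0.601
```

```bash
python3 - <<'E'
from h import *
info()
w=grab('wrist','w4'); s=grab('scene','s4'); t=grab('top','t4')
f=cv2.resize(s['frame'][160:290,215:388,::-1],(399,300),interpolation=2)
cv2.imwrite('pics/v4.png',np.hstack([f,cv2.resize(w['frame'][:,:,::-1],(399,300))]))
E
```

```text
t 11.55 pos [ 0.5046 -0.0083  0.2696] F [-0.1 -0.3 -0.4] open 0.601 q [-0.22 -0.13  1.95 -0.    1.32  1.39]
axes x [ 0.003 -0.001 -1.   ] y [-0.041 -0.999  0.001] z [-0.999  0.041 -0.003] yaw of y -92.37
```

View pics/v4.png

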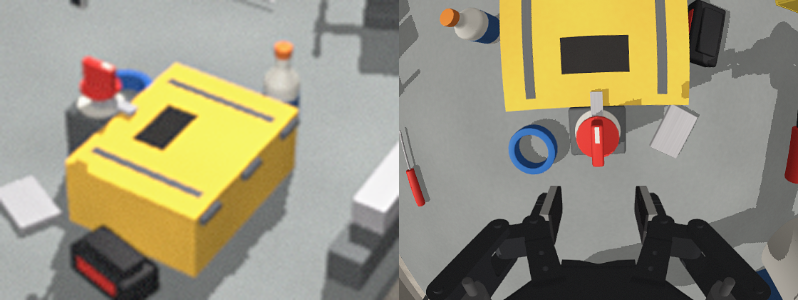

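The wrist view shows the tongue at (596,103) over the lid's front edge, and the bystanders are undisturbed. The remaining checks are the knob's height and the bar angle.

```bash
python3 - <<'E'
from h import *
C=np.array([.5045,-.008])
def corners(yaw,z):
    u=np.array([np.cos(yaw),np.sin(yaw)]);n=np.array([-u[1],u[0]])
    return np.array([[*(C+a*.025*u+b*.007*n),z] for a in(-1,1) for b in(-1,1)])
for tag,yaw in(('scene0',1.25),('s4',0)):
    s=load(tag); h=cv2.cvtColor(s['frame'],cv2.COLOR_RGB2HSV)
    red=cv2.inRange(h,(0,150,60),(8,255,255))|cv2.inRange(h,(172,150,60),(180,255,255))
    ys,xs=np.where(red[175:215,240:275]); print(tag,'mask top row',ys.min()+175,'cols',xs.min()+240,xs.max()+240)
    for z in(.166,.158): print(z,'pred top',proj(s,corners(yaw,z))[1].min().round(1))
w=load('w4'); f=w['frame'].astype(int)
m=((f[...,0]>205)&(f[...,1]<110)).astype(np.uint8)
for v in range(150,245,5): print(v,''.join('#' if x>222 and g<90 else '+' if x>190 and g<110 else 'W' if g>180 else '.' for x,g in zip(f[v,380-130:330,0],f[v,250:330,1])))
# bystanders: image difference top0/t4
d=cv2.absdiff(load('top0')['frame'],load('t4')['frame']).max(2)
for n,(u,v,r) in dict(offcut=(331,253,14),tape=(244,261,15),battery=(344,196,12),bottle=(222,184,10),drv=(131,275,20),drill=(460,255,40)).items(): print(n,(d[v-r:v+r,u-r:u+r]>60).mean().round(3))
E
```

```text
scene0 mask top row 186 cols 250 264
0.166 pred top 182.9
0.158 pred top 185.0
s4 mask top row 185 cols 251 266
0.166 pred top 183.3
0.158 pred top 185.4
150 ...................WWWWWWWWWWWWWWWWW............................................
155 .................WWWWWWWWWWWWWWW...W............................................
160 .........WWWWWWWWWWWW...........................................................
165 ...WWWWWWWWWWWW...++++##++++....................................................
170 WWWWWWWW.+##########............................................................
175 WWW.+##############+............................................................
180 W+#################+####.WWWWWW##++.............................................
185 ###################+####.WWWWWW+##+.............................................
190 ###################+#####WWWWWW.##+.............................................
195 ###################++####WWWWWW.##+.............................................
200 +###################+####.WWWWW.##++............................................
205 ..##################+#############++............................................
210 .....+##############+#############++............................................
215 ...........+########++#############+.........#+.................................
220 .....................+#############+............................................
225 ......................#############+............................................
230 ......................#############++...........................................
235 ................................................................................
240 ................................................................................
offcut 0.0
tape 0.161
battery 0.0
bottle 0.0
drv 0.0
drill 0.082
```

```bash
python3 - <<'E'
from h import *
for tag in('w1','w4'):
    w=load(tag);h=cv2.cvtColor(w['frame'],cv2.COLOR_RGB2HSV);m=cv2.inRange(h,(100,150,80),(115,255,255))
    n,l,st,ce=cv2.connectedComponentsWithStats(m)
    for i in range(1,n):
        p=onz(w,*ce[i],.03,True)
        if st[i,4]>300 and abs(p[1])<.2: print(tag,st[i],p.round(3))
w=load('w4');a=onz(w,277,178,.166,True);b=onz(w,278.5,233,.166,True);print('bar deg',np.degrees(np.arctan2(*(a-b)[1::-1])),np.linalg.norm(a-b))
info()
sign_off()
E
```

```text
w1 [ 102   88   64   66 1906] [0.461 0.114 0.03 ]
w4 [ 154  175   68   69 2352] [0.461 0.111 0.03 ]
bar deg -0.9585496009333035 0.04654806207718244
t 11.7 pos [ 0.5032 -0.0079  0.2663] F [-0.2  0.6  0.2] open 0.601 q [-0.22 -0.12  1.95 -0.    1.32  1.39]
axes x [-0.004  0.001 -1.   ] y [-0.041 -0.999 -0.001] z [-0.999  0.041  0.004] yaw of y -92.37
the job is handed in; nothing more can be done
```

The lid is shut and the latch is locked, and I handed the job in at about 11.7 s of the 48 s allowed.

**What I did**
- **Lid:** I pushed it down to its hard stop. The fingertip stayed at 0.102 m while the force rose from 15 to 24 N.
- **Latch:** I gripped the knob, pushed it down about 8 mm and turned it clockwise until the torque jumped from 0.1 to 0.9 N m at the stop. I let it rise while still gripped, then opened the fingers and backed off to about 0.27 m.

**Last checks**
- **Bar angle:** the knob bar points along the box's +x, measured at about -1°.
- **Tongue:** the wrist picture shows it over the lid's front edge.
- **Knob height:** in the scene view its top edge is at row 185, against 186 at the start. A knob still pressed down should read about 188, so it is up. My predicted rows were 2–3 pixels off in both views, so this rests on comparing before and after.
- **Contact:** the force on the tool is about zero.
- **Bystanders:** the offcut, battery, bottle and screwdriver show no change from the start. The top view did change around the tape roll and the drill. The tape measures within 3 mm of its first position, about the calibration error. I did not re-measure the drill; the arm never went near it, so I put that change down to the arm's shadow.

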